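Loosen the grinder disc nut of unknown thread

ROBOT

A 6-joint arm with a two-finger parallel gripper is mounted at the origin on the work surface. World frame = base frame: x ahead of the robot, y to its left, z up, the work surface at z = 0. Lengths are in m, angles in rad, forces in N, time in s.
With the tool pointing down it reaches from about 0.35 to 0.775 m from the base axis. Payload 7.3 kg.
Tool frame: the origin (TCP) lies midway between the tips of the shut fingers; the grasp point (between the pads) lies 19 mm behind it (bot.tcp_to_grasp is the distance from the TCP to the grasp point, in m); z points along the fingers, y is the direction in which the jaws open and shut (so a half turn about z gives the same grasp; the last joint's range is limited). The gripper opens to 92 mm and grips with 3 to 60 N. Pads are 19 mm wide; open, the fingers measure 130 mm over their backs; the gripper's body (75 mm by 190 mm) begins 47 mm behind the grasp point.
Start: joints at [-1.305, 0.342, 1.524, -0, 1.275, -0.146], TCP at [0.21, -0.481, 0.227] pointing down, gripper open.
Joint ranges: [-2.53, 2.53], [-0.77, 2.02], [0.04, 2.7], [-1, 4.14], [0.28, 2.66], [-3.11, 3.11]. Speed limits (rad/s): [2.57, 2.57, 3.14, 3.14, 3.14, 3.14].

INTERFACE

Orientations are given as a rotation vector (axis times angle).
In Python, from bench import bot gives the robot as it stands. The module is installed in compiled form; this text tells all that it offers.
- The arm moves only by the tool send_rows, never from a script. Its argument "commands" is a list of rows, each a list of 7 numbers: the finger opening in cm, from 0 to 9.18, then the shift along the world's x, y, z in cm, then the turn, a rotation vector about the world's x, y, z in rad. In form: [[hand, x, y, z, rx, ry, rz], ...]. A call has exactly 10 rows; each row shifts and turns the commanded pose from where the row before left it; what a row does not reach is not made up. A row lasts 1/12 s, in which the tool goes at most 41.7 mm and 7.16 degrees, less where a joint would pass 70% of its speed; a pose out of reach is approached as far as the arm can. A call with a gripper value outside its range is refused whole. The fingers move at their own pace and stop on an object; the grip force is fixed at half the most. Time passes only in rows, so rows that do not move let the fingers close, or fill a call up. It gives the time, the measured TCP pose, the force and the opening at its end, in the units of the state.
- bot.get_obs(): the state, without advancing time (a new reading comes with each control period).
- bot.snapshot(name): name is "side" or "top" or "wrist"; returns a dict with "pixels" (400x640x3 uint8, red, green, blue), "z_map" (400x640 float32, m along the optical axis (not along the pixel's ray), 0 where there is no reading), "K" (3x3 intrinsics, pixels), "k1" (the pictures are not rectified: a ray, as slopes to the right and down, at radius r is drawn at 1 + k1 r^2 times it, then the intrinsics apply), "position" and "orientation" of the camera in the world. Camera axes: x right, y up, looking along -z (the intrinsics and any distortion apply to the point x, -y, -z); pixel columns grow to the right and rows downward; lengths in m; the calibration is good to about 2 mm. A picture is of the moment at which its call begins.
- bot.hand_in(): hands the job in, once; it reports no verdict.
The state is a dict: "clock": time; "q": joint angles; "joint_vel": joint speeds; "joint_torque": joint torques, N m; "position": TCP position; "tool_rot": TCP orientation; "contact_force": force on the tool from outside, world axes, zero at the start; "moment": the same for the moment, N m; "opening": finger opening in m.
Only numpy, scipy, OpenCV 4.12 (cv2) and the standard library are available. Lean on these libraries where they do the work, as an engineer would, in place of code of your own. Each camera call takes 0.05 s, during which the arm holds its last target.

TASK

Two spindle heads from the double-ended grinder are bolted upright on the tool trolley; one of them has a reverse thread, but nobody marked which. Loosen the clamp nut that holds the wide stripping disc by about a sixth of a turn: try it both ways and feel which way it gives. Leave the nut on the small disc as it is.

Things in the scene. Friction and masses are not known exactly. Their poses are not given: they have to be found in the camera images.
- nut_a_grip (a point): Upright steel clamp nut: round flange 38 mm across, 8 mm high, and on it a flat grip bar 46 mm long, 14 mm thick, 38 mm high. This point is on the axis, in the bar, 12 mm below its top, 34 mm above the disc it clamps, 114 mm above the table. x runs along the bar and turns with the nut, y across its thickness, z up. It sits on a bolted-down head with a 100 mm square foot; two heads look alike.
- nut_b_grip (a point): The same point on the other, equal nut (same sizes, same axes). The one of the two that is not on the wide disc clamps a small disc, 72 mm across and also 14 mm thick.
- nut_a (a joint): Angle of nut_a, rad, growing counter-clockwise seen from above; 0 at the start, where it is tight. One way it does not give; the other (loosening) way it turns against a steady 0.1 N m, stops after 1.25 rad and stays where left. One of the two nuts loosens counter-clockwise, the other, reverse-threaded, clockwise; either may be on the wide disc.
- nut_b (a joint): Angle of nut_b, rad, growing counter-clockwise seen from above; 0 at the start, where it is tight. One way it does not give; the other (loosening) way it turns against a steady 0.1 N m, stops after 1.25 rad and stays where left. One of the two nuts loosens counter-clockwise, the other, reverse-threaded, clockwise; either may be on the wide disc.
- disc_wide: Wide black coarse stripping disc, 125 mm across and 14 mm thick, lying flat, clamped under one of the two nuts and fixed; origin at the centre of its underside, 66 mm above the table, on the axis of the nut to loosen. It does not turn.
Things that resemble listed ones, but are neither listed nor needed, are in the scene too. What is shaped like the part that bears nut_b_grip but orange or yellow is not meant.

How it is judged:
By the outcome, as a careful person would: the job done as asked, in the order asked, and still so for the second after the job is handed in, with the robot touching nothing.
It also fails if it takes over 35 s, if anything falls off the work surface, if the arm or the gripper's body presses on something with over 40 N, if the wrist force passes 120 N, or if a joint passes its speed limit or range.

## Working session

There is one attempt and no reset: what is moved stays moved. The work goes in short steps, Python scripts to look and compute and a tool call to move; the robot and the scene stay as the last step left them, time stands still between calls to the robot, and variables do not carry over. Pictures are saved under pics/ and viewed, and the job is handed in when it is done.

Besides the shell and the picture viewer there is one more tool, called as a command line: name --pt "numbers of a row" for each row, then --argument value for the rest. send_rows: Moves the arm, as the interface text tells. Its arguments: {"type":"object","properties":{"commands":{"type":"array"}},"required":["commands"]}

```bash
mkdir -p pics
cat > h.py <<'E'
import numpy as np, cv2
from bench import bot
from scipy.spatial.transform import Rotation as R
def snap(n,f=None):
    s=bot.snapshot(n)
    if f: cv2.imwrite('pics/'+f,s['pixels'][:,:,::-1])
    np.save('/tmp/'+n+'.npy',s,allow_pickle=True)
    return s
def load(n): return np.load('/tmp/'+n+'.npy',allow_pickle=True).item()
def rot(s):
    o=np.array(s['orientation'],float)
    return o if o.shape==(3,3) else (R.from_rotvec(o).as_matrix() if o.size==3 else R.from_quat(o).as_matrix())
def ray(s,u,v):
    K=np.array(s['K']); 
    p=cv2.undistortPoints(np.array([[[u,v]]],float),K,np.array([s['k1'],0,0,0.]))[0,0]
    return np.array(s['position']), rot(s)@np.array([p[0],-p[1],-1.])
def plane(s,u,v,z):
    o,d=ray(s,u,v); return o+d*(z-o[2])/d[2]
def dep(s,u,v):
    o,d=ray(s,u,v); return o+d*s['z_map'][int(v),int(u)]
E
python3 - <<'E'
from h import *
for n in('top','side','wrist'):
    s=snap(n,n+'0.png'); print(n,s['position'],s['orientation'],s['K'],s['k1'])
print(bot.get_obs())
E
```

```text
top [ 0.33392734 -0.071663    1.00101169] [ 0.10218843 -0.09889873 -1.59281246] [[412.91516979   0.         319.57690711]
 [  0.         412.91516979 205.95059627]
 [  0.           0.           1.        ]] -0.10432742255496591
side [0.19162445 0.52954443 0.7537699 ] [ 0.20362826 -1.07854045 -2.55854578] [[453.36222585   0.         318.78147904]
 [  0.         453.36222585 193.32831891]
 [  0.           0.           1.        ]] -0.012832511251064754
wrist [ 0.27507346 -0.45132251  0.3837475 ] [-0.23504125  0.15503387 -1.15296211] [[353.29168036   0.         318.48235529]
 [  0.         353.29168036 192.30391354]
 [  0.           0.           1.        ]] -0.019241939611860152
{'clock': 0.15, 'q': array([-1.30498768e+00,  3.42555089e-01,  1.52477163e+00, -7.81082374e-06,
        1.27536224e+00, -1.46009101e-01]), 'joint_vel': array([ 0.0007858 , -0.00033145, -0.00415558,  0.00090429,  0.00054037,
       -0.00028855]), 'joint_torque': array([ 9.20066668e-04, -4.31469941e+01, -2.44354320e+01,  7.17574172e-02,
        5.37947298e-02, -8.25654161e-05]), 'position': array([ 0.21008371, -0.48082615,  0.2262176 ]), 'tool_rot': array([-3.07415676e+00, -6.42100204e-01,  1.14764768e-04]), 'contact_force': array([-0.24871151, -0.87163685, -0.37378343]), 'moment': array([-0.06571657, -0.01054858,  0.06146954]), 'opening': 0.09170895307472175}
```

View pics/top0.png

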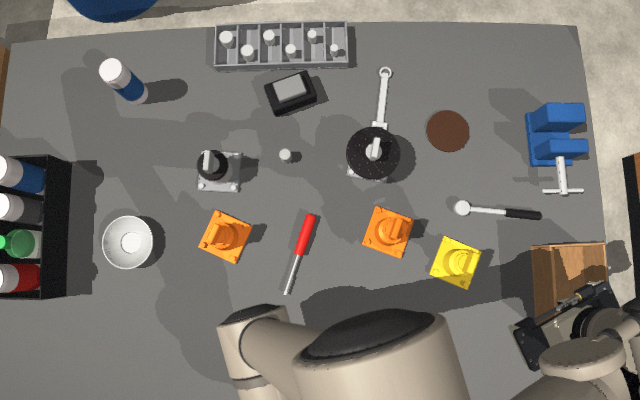

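View pics/side0.png

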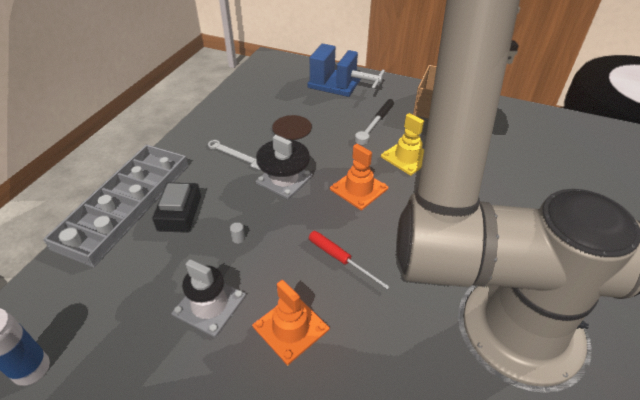

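View pics/wrist0.png

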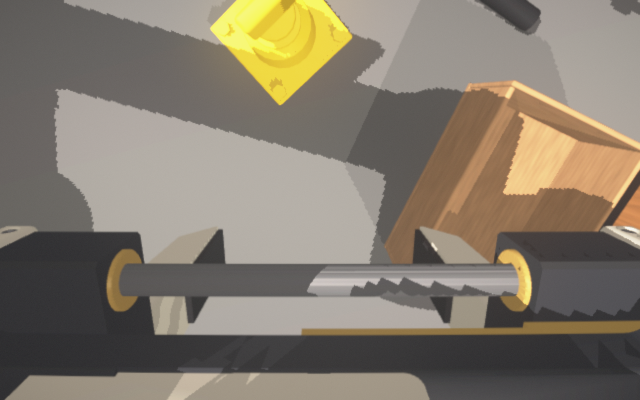

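Candidates in the top view: grey nut on the wide black disc (373,150), which is the target; grey nut on the small disc (210,165), leave alone; orange ones at (225,236) and (388,231) and yellow at (457,261), all decoys. The wrench at (382,100) lies close to the target's foot. Next I measure the bar and check a crop.

Run:
```python
from h import *
def cloud(s):
    K=np.array(s['K']);vv,uu=np.mgrid[0:400,0:640]
    p=cv2.undistortPoints(np.stack([uu,vv],-1).reshape(-1,1,2).astype(float),K,np.array([s['k1'],0,0,0.]))[:,0]
    d=np.c_[p[:,0],-p[:,1],-np.ones(len(p))]@rot(s).T
    return (np.array(s['position'])+d*s['z_map'].reshape(-1,1)).reshape(400,640,3)
for n,(u,v) in(('top',(373,150)),('side',(282,150))):
    s=load(n);P=cloud(s);m=np.zeros((400,640),bool);m[v-40:v+40,u-40:u+40]=1
    z=P[...,2]
    t=m&(z>.118)&(z<.135); q=P[t]
    r=cv2.minAreaRect((q[:,:2]*1000).astype(np.float32)); print(n,'bar top',t.sum(),q.mean(0),np.median(q[:,2]),r)
    c=q[:,:2].mean(0); e=np.linalg.eigh(np.cov((q[:,:2]-c).T)); print('axis ang',np.degrees(np.arctan2(*e[1][::-1,1])))
    dk=m&(z>.072)&(z<.086)&(s['pixels'].max(-1)<90)&(np.hypot(P[...,0]-c[0],P[...,1]-c[1])<.08); q=P[dk]
    (cc,rr)=cv2.minEnclosingCircle((q[:,:2]*1000).astype(np.float32)); print('disc',cc,rr,np.median(q[:,2]))
    im=s['pixels'][v-50:v+50,u-50:u+50,::-1]; cv2.imwrite(f'pics/crop_{n}.png',cv2.resize(im,(500,500),interpolation=cv2.INTER_CUBIC))
a=cv2.imread('pics/crop_top.png');b=cv2.imread('pics/crop_side.png');cv2.imwrite('pics/crops.png',cv2.resize(np.hstack([a,b]),(800,400)))
s=load('top');P=cloud(s)
for w,(u,v) in {'wrench head':(380,125),'wrench mid':(383,100),'yel':(457,258),'or':(392,228),'blk':(290,90),'small':(208,160)}.items(): print(w,P[v,u])
```

```text
top bar top 137 [ 0.57267487 -0.19642208  0.12509353] 0.12537603105037987 ((573.4029541015625, -196.91685485839844), (14.094165802001953, 48.40535354614258), 77.53946685791016)
axis ang 166.96552376731063
disc (573.2564086914062, -197.53118896484375) 63.15951919555664 0.079945608553881
side bar top 126 [ 0.57248904 -0.19255455  0.12485953] 0.12583016848398254 ((574.1181640625, -194.94253540039062), (16.534679412841797, 47.27088165283203), 78.31006622314453)
axis ang 169.67903089001163
disc (573.1026000976562, -194.8260498046875) 63.69447326660156 0.081006371253311
wrench head [ 0.66137531 -0.22701266  0.00917482]
wrench mid [ 0.72732213 -0.23797807  0.00876267]
yel [ 0.32688685 -0.38127143  0.06437053]
or [ 0.39636967 -0.22724392  0.10811438]
blk [ 0.73625728 -0.00702481  0.06325572]
small [0.55359591 0.17056682 0.12615936]
```

View pics/crops.png

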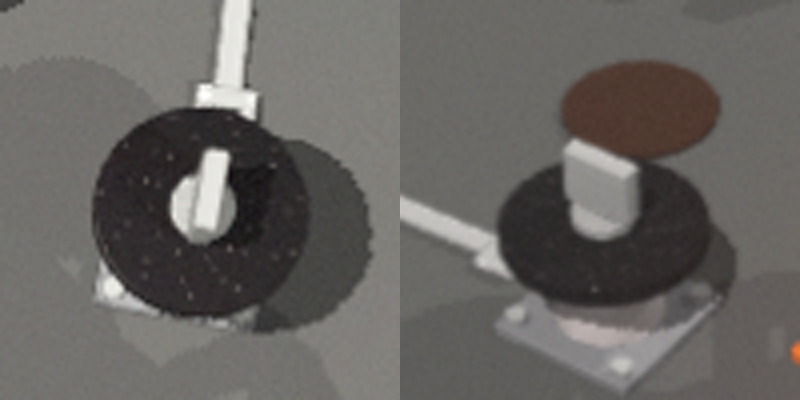

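Both crops show the grey steel nut on the wide black disc: bar top at z≈0.126, disc Ø≈126 mm at z≈0.080, both matching the sizes given. Centre is about (0.5735,-0.196) and the bar lies at about -12°. The jaws must open along 78°, so the turn from here is about -0.62 rad.

send_rows --pt "9.18 1.82 1.42 0 0 0 -0.031" --pt "9.18 1.82 1.42 0 0 0 -0.031" --pt "9.18 1.82 1.42 0 0 0 -0.031" --pt "9.18 1.82 1.42 0 0 0 -0.031" --pt "9.18 1.82 1.42 0 0 0 -0.031" --pt "9.18 1.82 1.42 0 0 0 -0.031" --pt "9.18 1.82 1.42 0 0 0 -0.031" --pt "9.18 1.82 1.42 0 0 0 -0.031" --pt "9.18 1.82 1.42 0 0 0 -0.031" --pt "9.18 1.82 1.42 0 0 0 -0.031"

```text
clock: 0.98
position: [0.3928, -0.3382, 0.2265]
tool_rot: [-3.137, -0.157, 0.001]
contact_force: [0.3, -0.4, 0.5]
opening: 0.0915
```

send_rows --pt "9.18 1.82 1.42 0 0 0 -0.031" --pt "9.18 1.82 1.42 0 0 0 -0.031" --pt "9.18 1.82 1.42 0 0 0 -0.031" --pt "9.18 1.82 1.42 0 0 0 -0.031" --pt "9.18 1.82 1.42 0 0 0 -0.031" --pt "9.18 1.82 1.42 0 0 0 -0.031" --pt "9.18 1.82 1.42 0 0 0 -0.031" --pt "9.18 1.82 1.42 0 0 0 -0.031" --pt "9.18 1.82 1.42 0 0 0 -0.031" --pt "9.18 1.82 1.42 0 0 0 -0.031"

```text
clock: 1.82
position: [0.5748, -0.1962, 0.2263]
tool_rot: [-3.124, 0.329, 0.001]
contact_force: [-1.1, -1.0, 0.1]
opening: 0.0917
```

Run:
```python
from h import *
s=snap('wrist','wrist1.png')
o=bot.get_obs();print(o['clock'],o['position'],o['q'],o['contact_force'],o['moment']);M=R.from_rotvec(o['tool_rot']).as_matrix();print(M.round(3), 'yang',np.degrees(np.arctan2(M[1,1],M[0,1])))
K=np.array(s['K']);vv,uu=np.mgrid[0:400,0:640]
p=cv2.undistortPoints(np.stack([uu,vv],-1).reshape(-1,1,2).astype(float),K,np.array([s['k1'],0,0,0.]))[:,0]
d=np.c_[p[:,0],-p[:,1],-np.ones(len(p))]@rot(s).T
P=(np.array(s['position'])+d*s['z_map'].reshape(-1,1))
t=(P[:,2]>.120)&(P[:,2]<.133)&(np.hypot(P[:,0]-.5735,P[:,1]+.196)<.04);q=P[t]
if t.sum()>10:
  print(t.sum(),q.mean(0),cv2.minAreaRect((q[:,:2]*1000).astype(np.float32)))
```

```text
1.8667 [ 0.57751742 -0.19343657  0.2261128 ] [-0.45015057  0.49851309  1.27866195  0.0022863   1.36407204  1.32951604] [-0.51085264  2.00959878 -0.97447823] [0.16293461 0.090221   0.01840533]
[[ 0.978 -0.208  0.001]
 [-0.208 -0.978  0.002]
 [ 0.001 -0.002 -1.   ]] yang -101.99419873740823
1045 [ 0.57546392 -0.19426986  0.12511414] ((574.3972778320312, -194.26382446289062), (13.62369155883789, 45.643768310546875), 77.5086441040039)
```

View pics/wrist1.png

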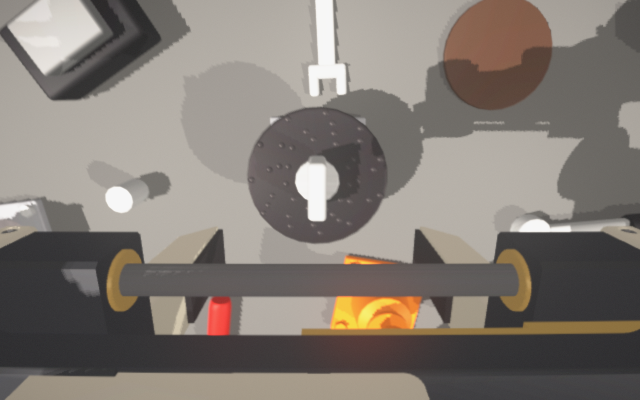

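The wrist view shows the bar end-on at (317,190), centred between the jaws and aligned. It gives centre (0.574,-0.1945) and angle 167.5°. Descending.

send_rows --pt "9.18 0 0 0 0 0 0" --pt "9.18 0 0.1 0 0 0 0" --pt "9.18 0 0 -2 0 0 0" --pt "9.18 0 0 -2 0 0 0" --pt "9.18 0 0 -2 0 0 0" --pt "9.18 0 0 -2 0 0 0" --pt "9.18 0 0 -1 0 0 0" --pt "9.18 0 0 0 0 0 0" --pt "9.18 0 0 0 0 0 0" --pt "9.18 0 0 0 0 0 0"

```text
clock: 2.7
position: [0.5746, -0.1968, 0.1381]
tool_rot: [3.124, -0.327, 0.003]
contact_force: [-1.0, 0.2, 0.9]
opening: 0.0921
```

Run:
```python
from h import *
s=snap('wrist','wrist2.png')
o=bot.get_obs();print(o['clock'],o['position'],o['contact_force'],o['moment'])
K=np.array(s['K']);vv,uu=np.mgrid[0:400,0:640]
p=cv2.undistortPoints(np.stack([uu,vv],-1).reshape(-1,1,2).astype(float),K,np.array([s['k1'],0,0,0.]))[:,0]
d=np.c_[p[:,0],-p[:,1],-np.ones(len(p))]@rot(s).T
P=(np.array(s['position'])+d*s['z_map'].reshape(-1,1))
t=(P[:,2]>.120)&(P[:,2]<.133)&(np.hypot(P[:,0]-.5735,P[:,1]+.196)<.04);q=P[t]
if t.sum()>10:
  print(t.sum(),q.mean(0),cv2.minAreaRect((q[:,:2]*1000).astype(np.float32)))
```

```text
2.75 [ 0.57479568 -0.19672156  0.1383267 ] [0.01490744 0.56403981 0.97753173] [0.05519055 0.01387347 0.01460026]
1841 [ 0.57934044 -0.19514393  0.12507973] ((578.1793823242188, -194.91822814941406), (13.98408317565918, 38.50675582885742), 77.7887191772461)
```

View pics/wrist2.png

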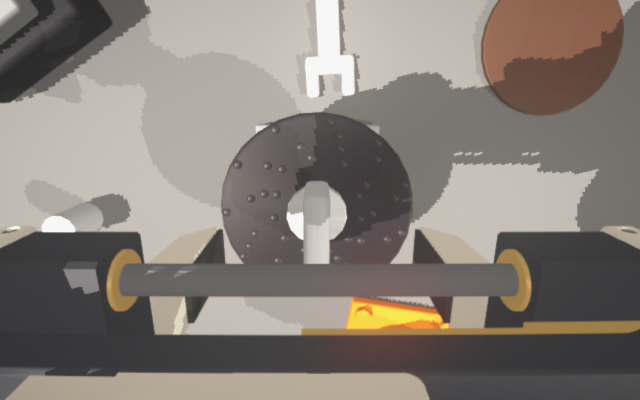

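Jaws straddle the bar (near end hidden by the bolt bar at row 280). Shifting y by +1.5 mm, then down to z≈0.096 and closing.

send_rows --pt "9.18 -0.05 0.15 0 0 0 0" --pt "9.18 0 0 -1.4 0 0 0" --pt "9.18 0 0 -1.4 0 0 0" --pt "9.18 0 0 -1.4 0 0 0" --pt "9.18 0 0 0 0 0 0" --pt "5 0 0 0 0 0 0" --pt "4 0 0 0 0 0 0" --pt "3 0 0 0 0 0 0" --pt "2.4 0 0 0 0 0 0" --pt "2.0 0 0 0 0 0 0"

```text
clock: 3.58
position: [0.574, -0.1948, 0.0955]
tool_rot: [3.124, -0.326, 0.002]
contact_force: [-0.3, 0.2, -0.7]
opening: 0.0629
```

send_rows --pt "1.8 0 0 0 0 0 0" --pt "1.6 0 0 0 0 0 0" --pt "1.4 0 0 0 0 0 0" --pt "1.0 0 0 0 0 0 0" --pt "0.5 0 0 0 0 0 0" --pt "0 0 0 0 0 0 0" --pt "0 0 0 0 0 0 0" --pt "0 0 0 0 0 0 0" --pt "0 0 0 0 0 0 0" --pt "0 0 0 0 0 0 0"

```text
clock: 4.42
position: [0.5735, -0.1952, 0.0947]
tool_rot: [3.124, -0.327, -0.0]
contact_force: [-1.0, -4.2, 0.1]
opening: 0.0136
```

Run:
```python
from h import *
o=bot.get_obs();print(o)
s=snap('side','side2.png')
im=s['pixels'][80:220,200:380,::-1]; cv2.imwrite('pics/sc2.png',cv2.resize(im,(720,560)))
```

```text
{'clock': 4.4167, 'q': array([-4.54107626e-01,  6.12820135e-01,  1.46248500e+00, -8.98753325e-04,
        1.06608425e+00,  1.32568452e+00]), 'joint_vel': array([ 0.00135814,  0.00046476, -0.00073433,  0.00036142, -0.00084374,
        0.00014391]), 'joint_torque': array([  2.64385365, -54.00476575, -21.55331433,   0.99435691,
         0.13733625,  -0.1440508 ]), 'position': array([ 0.57353784, -0.19522406,  0.09470873]), 'tool_rot': array([ 3.12372220e+00, -3.26929702e-01, -1.23293786e-04]), 'contact_force': array([-1.04297773, -4.1591491 ,  0.05971615]), 'moment': array([-0.59107615,  0.21643331, -0.1535412 ]), 'opening': 0.013649486006152116}
```

View pics/sc2.png

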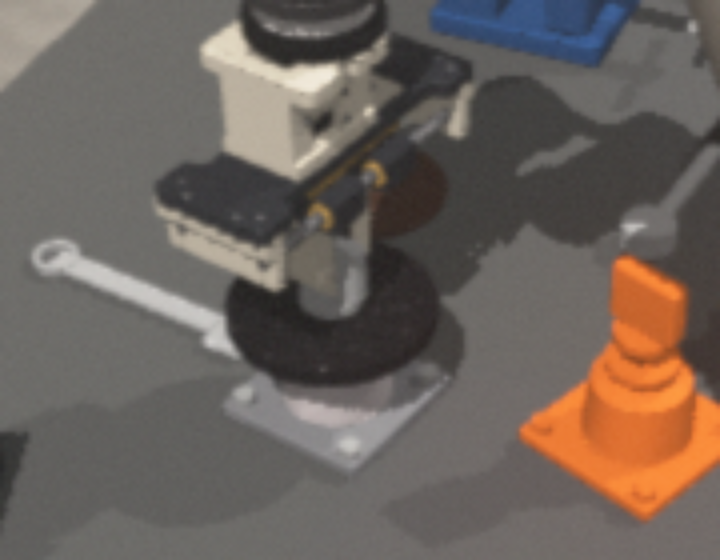

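The bar is gripped (opening 13.6 mm ≈ 14 mm, side force only 4 N). Trying a small counter-clockwise turn (0.08 rad).

send_rows --pt "0 0 -0.05 0 0 0 0" --pt "0 0 0 0 0 0 0" --pt "0 0 0 0 0 0 0.02" --pt "0 0 0 0 0 0 0.02" --pt "0 0 0 0 0 0 0.02" --pt "0 0 0 0 0 0 0.02" --pt "0 0 0 0 0 0 0" --pt "0 0 0 0 0 0 0" --pt "0 0 0 0 0 0 0" --pt "0 0 0 0 0 0 0"

```text
clock: 5.3
position: [0.5732, -0.1952, 0.0947]
tool_rot: [3.135, -0.202, -0.001]
contact_force: [-3.8, -3.2, 1.9]
opening: 0.0148
```

```bash
cat > st.py <<'E'
from h import *
o=bot.get_obs();M=R.from_rotvec(o['tool_rot']).as_matrix()
print(o['clock'],o['position'].round(4),o['contact_force'].round(2),o['moment'].round(3),o['opening'],'q6',o['q'][5],'tq6',o['joint_torque'][5],'yaw',np.degrees(np.arctan2(M[1,0],M[0,0])))
E
python3 st.py
```

```text
5.3 [ 0.5732 -0.1952  0.0947] [-3.77 -3.18  1.93] [-0.56   0.651 -0.808] 0.014757244197043615 q6 1.2448667118671932 tq6 -0.7927269861102104 yaw -7.355192708018976
```

CCW: the moment rose to -0.81 N m and the fingers were pried open to 14.8 mm, so it does not give that way. Now clockwise, past the start by 0.08 rad.

send_rows --pt "0 0 0 0 0 0 -0.02" --pt "0 0 0 0 0 0 -0.02" --pt "0 0 0 0 0 0 -0.02" --pt "0 0 0 0 0 0 -0.02" --pt "0 0 0 0 0 0 -0.02" --pt "0 0 0 0 0 0 -0.02" --pt "0 0 0 0 0 0 -0.02" --pt "0 0 0 0 0 0 -0.02" --pt "0 0 0 0 0 0 0" --pt "0 0 0 0 0 0 0"

```text
clock: 6.13
position: [0.5735, -0.1952, 0.0947]
tool_rot: [3.109, -0.45, -0.001]
contact_force: [-4.0, -4.1, 1.2]
opening: 0.0136
```

```bash
python3 st.py
```

```text
6.1333 [ 0.5735 -0.1952  0.0947] [-4.02 -4.13  1.17] [-0.538  0.647 -0.035] 0.013616502594399112 q6 1.4044911339040183 tq6 -0.004416759620653465 yaw -16.472169782406837
```

Clockwise it gives: ~0.1 N m of steady resistance, fingers flush on the bar. This nut is reverse-threaded. Turning on to about -60°.

send_rows --pt "0 0 0 0 0 0 -0.06" --pt "0 0 0 0 0 0 -0.07" --pt "0 0 0 0 0 0 -0.07" --pt "0 0 0 0 0 0 -0.07" --pt "0 0 0 0 0 0 -0.07" --pt "0 0 0 0 0 0 -0.07" --pt "0 0 0 0 0 0 -0.07" --pt "0 0 0 0 0 0 -0.06" --pt "0 0 0 0 0 0 0" --pt "0 0 0 0 0 0 0"

```text
clock: 6.97
position: [0.5736, -0.1949, 0.0947]
tool_rot: [-2.877, 1.261, 0.001]
contact_force: [-3.4, -3.1, 1.0]
opening: 0.014
```

```bash
python3 st.py
```

```text
6.9667 [ 0.5736 -0.1949  0.0947] [-3.36 -3.05  1.01] [-0.326  0.511 -0.1  ] 0.014023603884448316 q6 1.9428654025488539 tq6 0.10076584992930293 yaw -47.327414111783554
```

Yaw is -47.3°, still light. Remaining to -72.3°: 25° = 0.436 rad.

send_rows --pt "0 0 0 0 0 0 -0.06" --pt "0 0 0 0 0 0 -0.06" --pt "0 0 0 0 0 0 -0.06" --pt "0 0 0 0 0 0 -0.06" --pt "0 0 0 0 0 0 -0.06" --pt "0 0 0 0 0 0 -0.06" --pt "0 0 0 0 0 0 -0.05" --pt "0 0 0 0 0 0 -0.025" --pt "0 0 0 0 0 0 0" --pt "0 0 0 0 0 0 0"

```text
clock: 7.8
position: [0.5739, -0.1948, 0.0947]
tool_rot: [-2.537, 1.852, 0.0]
contact_force: [-0.7, -0.9, 0.6]
opening: 0.014
```

```bash
python3 st.py
```

```text
7.8 [ 0.5739 -0.1948  0.0947] [-0.68 -0.91  0.59] [ 0.075  0.188 -0.081] 0.013996950811426358 q6 2.377885798235253 tq6 -0.02564168768003583 yaw -72.26458258448999
```

At yaw -72.3°. Opening partway, then straight up.

send_rows --pt "2 0 0 0 0 0 0" --pt "3 0 0 0 0 0 0" --pt "5 0 0 0 0 0 0" --pt "5 0 0 0 0 0 0" --pt "5 0 0 0 0 0 0" --pt "5 0 0 1 0 0 0" --pt "5 0 0 2 0 0 0" --pt "5 0 0 3 0 0 0" --pt "5 0 0 3 0 0 0" --pt "5 0 0 3 0 0 0"

```text
clock: 8.63
position: [0.5735, -0.195, 0.2169]
tool_rot: [-2.536, 1.855, -0.0]
contact_force: [1.0, 0.4, 0.2]
opening: 0.05
```

send_rows --pt "5 -2 0 1 0 0 0" --pt "5 -3 0 1 0 0 0" --pt "5 -3 0 0 0 0 0" --pt "5 -3 0 0 0 0 0" --pt "5 -2 0 0 0 0 0" --pt "5 0 0 0 0 0 0" --pt "5 0 0 0 0 0 0" --pt "5 0 0 0 0 0 0" --pt "5 0 0 0 0 0 0" --pt "5 0 0 0 0 0 0"

```text
clock: 9.47
position: [0.4444, -0.1951, 0.2346]
tool_rot: [-2.536, 1.854, 0.0]
contact_force: [-0.1, 0.9, 0.4]
opening: 0.0501
```

```bash
python3 st.py
cat > m.py <<'E'
from h import *
import sys
for n in('top','side','wrist'):
    s=snap(n,n+sys.argv[1]+'.png')
    K=np.array(s['K']);vv,uu=np.mgrid[0:400,0:640]
    p=cv2.undistortPoints(np.stack([uu,vv],-1).reshape(-1,1,2).astype(float),K,np.array([s['k1'],0,0,0.]))[:,0]
    d=np.c_[p[:,0],-p[:,1],-np.ones(len(p))]@rot(s).T
    P=(np.array(s['position'])+d*s['z_map'].reshape(-1,1))
    for w,c in(('wide',(.5737,-.195)),('small',(.5536,.17))):
        t=(P[:,2]>.120)&(P[:,2]<.133)&(np.hypot(P[:,0]-c[0],P[:,1]-c[1])<.04);q=P[t]
        if t.sum()>10: print(n,w,t.sum(),q.mean(0),cv2.minAreaRect((q[:,:2]*1000).astype(np.float32)))
E
python3 m.py 3
```

```text
9.4667 [ 0.4444 -0.1951  0.2346] [-0.09  0.92  0.37] [ 0.131 -0.003  0.025] 0.050131626826040714 q6 2.261552830038935 tq6 0.002854323756764643 yaw -72.33874395408324
top small 142 [0.55384616 0.17439258 0.12555225] ((554.0473022460938, 175.14817810058594), (14.725529670715332, 45.309906005859375), 85.87428283691406)
side wide 94 [ 0.57234277 -0.19147835  0.12598744] ((573.996826171875, -194.88238525390625), (14.504278182983398, 47.97315216064453), 18.514371871948242)
side small 215 [0.5530572  0.17772417 0.12597356] ((554.421630859375, 176.3681640625), (15.388672828674316, 46.187217712402344), 84.85076141357422)
wrist wide 1199 [ 0.57286233 -0.19546398  0.12492891] ((573.4520874023438, -194.4779815673828), (14.369624137878418, 45.6521110534668), 17.502954483032227)
```

View pics/wrist3.png

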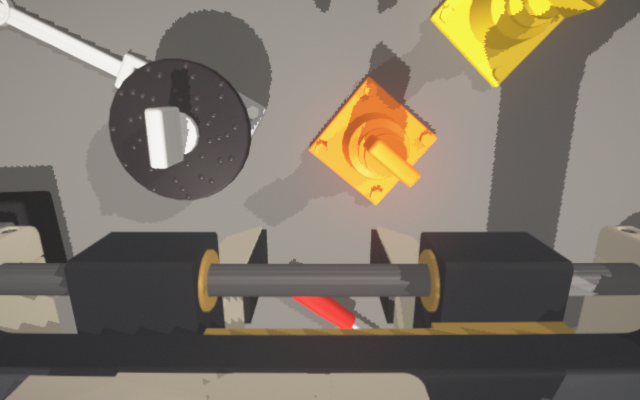

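View pics/side3.png

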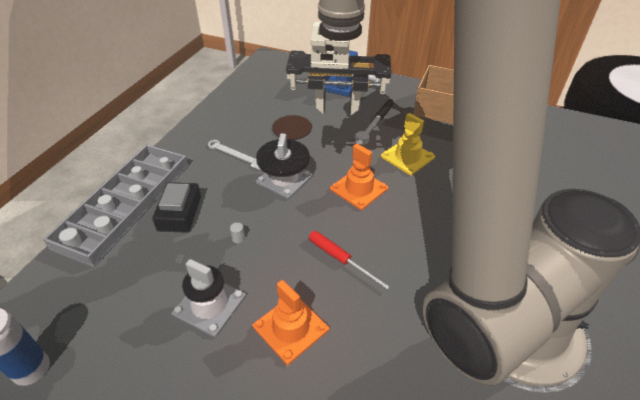

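The wrist view shows the bar at (165,137) turned and the hand clear. The bar now measures 107.5° against 167.5° at the start, so it turned 60° clockwise. The small-disc nut looks unchanged at (200,272) in the side view. Handing in.

```bash
python3 -c "
from bench import bot
print(bot.hand_in())"
```

```text
the job is handed in; nothing more can be done
None
```

The nut on the wide disc is loosened by about 60° (a sixth of a turn) clockwise, so that head is the reverse-threaded one. I handed the job in at about 9.6 s of the 35 s allowed; no verdict is reported.

- **Feeling the thread:** I gripped the bar and tried 0.08 rad each way. Counter-clockwise it held: the moment reached about 0.8 N m and the jaws were pried open from 13.6 to 14.8 mm. Clockwise it gave lightly, at around 0.1 N m.
- **Last checks on the nut:** The wrist camera measured the bar at 167.5° before and 107.5° after, a 60.0° turn. The side camera gave about 59.8°. The top camera gave no reading of this nut at the end, because the arm blocked its view.
- **Everything else:** I never touched the nut on the small disc, and it looks the same in the side view. I took no angle measurement of it before the turn. Contact forces stayed in single digits of newtons in every reading, and the hand was clear of everything when I handed in.

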